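Line up the trial bottles for the capper

TASK

Get the four green trial bottles ready for capping: stand them on the four black rubber pads, one centred on each pad, in order of height, the tallest on the pad next to the bowl of crown caps and the shortest at the far end of the row. They are glass: never drop one or let one fall over, and leave them all standing free and upright.

Things in the scene. Friction and masses are not known exactly. Their poses are not given: they have to be found in the camera images.
- bottle_210: the tallest of four green glass bottles, loose, standing upright at the start: 210 mm high, round body 60 mm across, straight neck 26 mm across over its top 45 mm (lip 28 mm), open mouth; the shoulder begins below the neck. Weighs under 0.4 kg. Origin at the centre of its underside, z up along its axis.
- bottle_175: the second tallest of four green glass bottles, loose, standing upright at the start: 175 mm high, round body 54 mm across, straight neck 26 mm across over its top 45 mm (lip 28 mm), open mouth; the shoulder begins below the neck. Weighs under 0.4 kg. Origin at the centre of its underside, z up along its axis.
- bottle_140: the second shortest of four green glass bottles, loose, standing upright at the start: 140 mm high, round body 47 mm across, straight neck 26 mm across over its top 45 mm (lip 28 mm), open mouth; the shoulder begins below the neck. Weighs under 0.4 kg. Origin at the centre of its underside, z up along its axis.
- bottle_110: the shortest of four green glass bottles, loose, standing upright at the start: 110 mm high, round body 40 mm across, straight neck 26 mm across over its top 45 mm (lip 28 mm), open mouth; the shoulder begins below the neck. Weighs under 0.4 kg. Origin at the centre of its underside, z up along its axis.
- pad0: one of four identical round black rubber pads, fixed in a row about 100 mm apart on a steel strip (90 x 400 mm, 12 mm high): 80 mm across, 4 mm thick, small grey dot at its centre. Origin at the centre of its underside; its top, where a bottle stands, is 4 mm higher (16 mm above the table). The numbers of the pads say nothing of their order in the row.
- pad1: one of four identical round black rubber pads, fixed in a row about 100 mm apart on a steel strip (90 x 400 mm, 12 mm high): 80 mm across, 4 mm thick, small grey dot at its centre. Origin at the centre of its underside; its top, where a bottle stands, is 4 mm higher (16 mm above the table). The numbers of the pads say nothing of their order in the row.
- pad2: one of four identical round black rubber pads, fixed in a row about 100 mm apart on a steel strip (90 x 400 mm, 12 mm high): 80 mm across, 4 mm thick, small grey dot at its centre. Origin at the centre of its underside; its top, where a bottle stands, is 4 mm higher (16 mm above the table). The numbers of the pads say nothing of their order in the row.
- pad3: one of four identical round black rubber pads, fixed in a row about 100 mm apart on a steel strip (90 x 400 mm, 12 mm high): 80 mm across, 4 mm thick, small grey dot at its centre. Origin at the centre of its underside; its top, where a bottle stands, is 4 mm higher (16 mm above the table). The numbers of the pads say nothing of their order in the row.
- cap_bowl: round steel bowl full of brass crown caps, 100 mm across, 45 mm high, fixed on the table beyond one end of the row of pads, in line with it (its centre about 110 mm from the centre of the nearest pad). A square white plastic tub of corks, 85 mm wide and 45 mm high, stands likewise beyond the other end. Origin at the centre of its underside.

How it is judged (in metres and radians):
At the end, for the whole second after the job is handed in: Each bottle stands upright (within 0.08 rad), at rest and released on a pad, its axis within 14 mm of the pad's centre; counted from the bowl of crown caps the pads hold the 210, 175, 140 and 110 mm bottle ((horizontal distance between bottle_210 and pad0 below 0.014 m or horizontal distance between bottle_210 and pad1 below 0.014 m or horizontal distance between bottle_210 and pad2 below 0.014 m or horizontal distance between bottle_210 and pad3 below 0.014 m) and horizontal distance between bottle_210 and cap_bowl between 0.065 and 0.155 m and height (world z) of bottle_210 between 0.012 and 0.02 m and angle between each of bottle_210, bottle_175, bottle_140, bottle_110's own z axis and vertical below 0.08 rad and linear speed of each of bottle_210, bottle_175, bottle_140, bottle_110 below 0.02 m/s and contact force between the fingers and bottle_210 below 0.1 N and (horizontal distance between bottle_175 and pad0 below 0.014 m or horizontal distance between bottle_175 and pad1 below 0.014 m or horizontal distance between bottle_175 and pad2 below 0.014 m or horizontal distance between bottle_175 and pad3 below 0.014 m) and horizontal distance between bottle_175 and cap_bowl between 0.165 and 0.255 m and height (world z) of bottle_175 between 0.012 and 0.02 m and contact force between the fingers and bottle_175 below 0.1 N and (horizontal distance between bottle_140 and pad0 below 0.014 m or horizontal distance between bottle_140 and pad1 below 0.014 m or horizontal distance between bottle_140 and pad2 below 0.014 m or horizontal distance between bottle_140 and pad3 below 0.014 m) and horizontal distance between bottle_140 and cap_bowl between 0.265 and 0.355 m and height (world z) of bottle_140 between 0.012 and 0.02 m and contact force between the fingers and bottle_140 below 0.1 N and (horizontal distance between bottle_110 and pad0 below 0.014 m or horizontal distance between bottle_110 and pad1 below 0.014 m or horizontal distance between bottle_110 and pad2 below 0.014 m or horizontal distance between bottle_110 and pad3 below 0.014 m) and horizontal distance between bottle_110 and cap_bowl between 0.365 and 0.455 m and height (world z) of bottle_110 between 0.012 and 0.02 m and contact force between the fingers and bottle_110 below 0.1 N); the robot touches nothing.
It fails at once if a bottle falls over (leans more than 0.7 rad) (angle between any of bottle_210, bottle_175, bottle_140, bottle_110's own z axis and vertical above 0.7 rad).
It fails at once if a bottle is dropped (moves at over 0.6 m/s out of the fingers: a free fall of about 20 mm) ((linear speed of bottle_210 above 0.6 m/s and contact force between the fingers and bottle_210 below 0.1 N) or (linear speed of bottle_175 above 0.6 m/s and contact force between the fingers and bottle_175 below 0.1 N) or (linear speed of bottle_140 above 0.6 m/s and contact force between the fingers and bottle_140 below 0.1 N) or (linear speed of bottle_110 above 0.6 m/s and contact force between the fingers and bottle_110 below 0.1 N)).
It also fails if it takes over 112 s, if anything falls off the work surface, if the arm or the gripper's body presses on something with over 40 N, if the wrist force passes 120 N, or if a joint passes its speed limit or range.

ROBOT

A 7-joint arm with a two-finger parallel gripper is mounted at the origin on the work surface. World frame = base frame: x ahead of the robot, y to its left, z up, the work surface at z = 0. Lengths are in mm, angles in rad, forces in N, time in s.
With the tool pointing down it reaches from about 425 to 875 mm from the base axis. Payload 4.7 kg.
Tool frame: the origin (TCP) lies at the very end of the fingers, on their centre line; the grasp point (between the pads) lies 19 mm behind it (arm.hold_point_z is the distance from the TCP to the grasp point, in mm); z points along the fingers, y is the line along which they close (so a half turn about z gives the same grasp; the last joint's range is limited). The gripper opens to 85 mm and grips with 20 to 120 N. Pads are 22 mm wide; open, the fingers measure 114 mm over their backs; the gripper's body (76 mm by 85 mm) begins 54 mm behind the grasp point. The pads swing forward as they close: fully open they stand 13 mm farther back than shut.
Start: joints at [1.281, 0.321, -0.07, 1.45, 0.023, 1.371, -0.057], TCP at [194.426, -620.261, 231.349] pointing down, gripper open.
Joint ranges: [-2.86, 2.86], [-0.3, 2.09], [-1.38, 1.24], [0.06, 2.45], [-1.56, 4.7], [0.09, 2.05], [-2.69, 2.69]. Speed limits (rad/s): [2.57, 2.57, 3.14, 3.14, 3.14, 3.14, 3.14].

INTERFACE

Orientations are given as a unit quaternion [w, x, y, z].
In Python, from plant import arm gives the robot as it stands. The module is installed in compiled form; this text tells all that it offers.
- The arm moves only by the tool move_arm, never from a script. Its argument "commands" is one flat list of numbers, 4 for each row, row after row: the shift along the tool's x, y, z in cm, then the turn about the tool's z in degrees. A call has 1 to 10 rows; each row shifts and turns the commanded pose from where the row before left it, along the tool's axes as they then stand; what a row does not reach is not made up. A row lasts 1/10 s, in which the tool goes at most 50 mm and 8.59 degrees, less where a joint would pass 70% of its speed; a pose out of reach is approached as far as the arm can. A call is refused whole if a number of a shift passes 5 or a number of a turn 8.59, either way. A call with a gripper value outside its range is refused whole. "claw" is the closure in counts, from 0 (fully open) to 255 (shut), set as the call begins (left out, the last holds). The fingers move at their own pace and stop on an object; the grip force is fixed at half the most. Time passes only in rows, so rows that do not move let the fingers close. It gives the time, the measured TCP pose, the force, the opening and the grip force at its end, in the units of the state.
- arm.get_obs(): the state, without advancing time (a new reading comes with each control period).
- arm.capture(name): name is "side" or "top"; returns a dict with "img" (384x512x3 uint8, blue, green, red), "z_map" (384x512 float32, mm along the optical axis (not along the pixel's ray), 0 where there is no reading), "fx", "fy", "cx", "cy" (pixels), "k1" (the pictures are not rectified: a ray, as slopes to the right and down, at radius r is drawn at 1 + k1 r^2 times it, then the intrinsics apply), "R" (3x3) and "t" (3): a world point X has camera coordinates R X + t. Camera axes: x right, y down, z forward; pixel columns grow to the right and rows downward; lengths in mm; the calibration is good to about 2 mm. A picture is of the moment at which its call begins.
- arm.finish_job(): hands the job in; it is judged then, once.
The state is a dict: "t": time; "qpos": joint angles; "joint_vel": joint speeds; "effort": joint torques, N m; "position": TCP position; "orientation": TCP orientation; "ft_force": force on the tool from outside, world axes, zero at the start; "moment": the same for the moment, N m; "gripper_width": opening from 0.0 (shut) to 1.0 (fully open); "grip_force": force on a finger pad.
Only numpy, scipy, OpenCV 4.12 (cv2) and the standard library are available. Lean on these libraries where they do the work, as an engineer would, in place of code of your own. Each camera call takes 0.05 s, during which the arm holds its last target. There are 200 camera calls.

## Working session

There is one attempt and no reset: what is moved stays moved. The work goes in short steps, Python scripts to look and compute and a tool call to move; the robot and the scene stay as the last step left them, time stands still between calls to the robot, and variables do not carry over. Pictures are saved under pics/ and viewed, at most 14 in all, crops included, and the job is handed in when it is done.

Besides the shell and the picture viewer there is one more tool, called after "Emit:" by a JSON object that holds its "op" and its "data", one argument or row to a line. move_arm: Moves the arm, as the interface text tells. Its arguments: {"type":"object","properties":{"commands":{"type":"array"},"claw":{"type":"number"}},"required":["commands"]}

```bash
mkdir -p pics; cat > h.py <<'E'
import numpy as np, cv2
from plant import arm
def cap(n,save=None):
    c=arm.capture(n)
    if save: cv2.imwrite('pics/'+save+'.png',c['img'])
    return c
def world(c):
    h,w=c['z_map'].shape
    u,v=np.meshgrid(np.arange(w),np.arange(h))
    K=np.array([[c['fx'],0,c['cx']],[0,c['fy'],c['cy']],[0,0,1.]])
    p=cv2.undistortPoints(np.stack([u,v],-1).reshape(-1,1,2).astype(np.float64),K,np.array([c['k1'],0,0,0.])).reshape(h,w,2)
    z=c['z_map'].astype(float)
    P=np.stack([p[...,0]*z,p[...,1]*z,z],-1)
    R=np.array(c['R']);t=np.array(c['t'])
    W=(P-t)@R
    W[z==0]=np.nan
    return W
E
python3 - <<'E'
from h import *
for n in('top','side'):
    c=cap(n,n+'0'); np.savez('c_'+n,W=world(c),img=c['img'])
    print(n,c['fx'],c['k1'],-np.array(c['R']).T@np.array(c['t']),(c['z_map']==0).mean())
o=arm.get_obs();print(o)
print(arm.hold_point_z)
E
```

```text
top 492.23057213219033 -0.10742948035856052 [ 471.04786658   11.52068027 1207.19451317] 0.004119873046875
side 375.06308349407755 -0.0801572189456312 [255.90697219 516.24487832 542.1272966 ] 0.0037994384765625
{'t': 0.1, 'qpos': array([ 1.28108548,  0.32175933, -0.07009655,  1.45159889,  0.0225811 ,
        1.37080741, -0.05686394]), 'joint_vel': array([ 4.24199442e-04, -1.26886087e-03, -2.64371608e-03, -3.37565773e-03,
       -4.87141586e-04,  1.87234677e-03, -8.74991505e-05]), 'effort': array([-1.71346865e-04, -4.94879901e+01, -3.84170283e-01, -3.15209734e+01,
        1.29721826e-02,  7.54371111e-03, -2.91666527e-05]), 'position': array([ 194.26886203, -619.75973074,  230.30313898]), 'orientation': array([-8.76414362e-04,  9.88478669e-01,  1.51357601e-01, -1.71493047e-04]), 'ft_force': array([-0.27840333, -0.39608003,  0.13268217]), 'moment': array([0.00550773, 0.00713339, 0.00143652]), 'grip_force': 0.0, 'gripper_width': 0.9991371975159954}
18.700000000000003
```

View pics/top0.png

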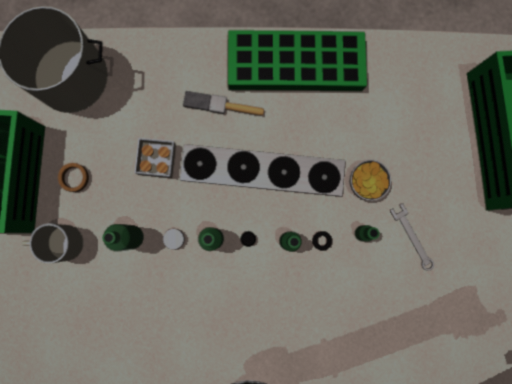

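View pics/side0.png

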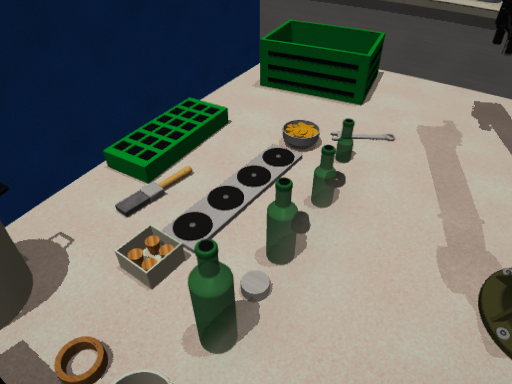

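The top view shows the bottles at columns 120 (210), 210 (175), 290 (140) and 367 (110), all near row 238. The pads are at (200,163), (243,167), (284,172) and (324,177), with the bowl at (370,181). The tallest bottle therefore goes on the pad at column 324.

```bash
cat > meas.py <<'E'
from h import *
from scipy.optimize import least_squares
def bottle(W,img,H,guess,Rb):
    """axis xy from points of body/neck: known radius by height"""
    d=np.hypot(W[...,0]-guess[0],W[...,1]-guess[1]); out={}
    for nm,(a,b),r in(('lip',(H-6,H+8),14),('neck',(H-40,H-10),13),('body',(15,H*0.5-10),Rb)):
        m=(d<Rb+15)&(W[...,2]>a)&(W[...,2]<b); P=W[m][:,:2]
        if len(P)<12: continue
        s=least_squares(lambda q:np.hypot(P[:,0]-q[0],P[:,1]-q[1])-r,P.mean(0)+(1e-3,0),loss='soft_l1',f_scale=2) if nm!='lip' else None
        out[nm]=(len(P),P.mean(0).round(1),((P.min(0)+P.max(0))/2).round(1)) if s is None else (len(P),s.x.round(1),round(float(np.median(abs(s.fun))),1))
    return out
E
python3 - <<'E'
from meas import *
T=np.load('c_top.npz');S=np.load('c_side.npz')
W=T['W'];img=T['img'].astype(int)
print('table z',np.nanmedian(W[300,150:350,2]),np.nanmedian(S['W'][250:300,350:420,2]))
for nm,A,pix in(('top',T,[(200,163),(243,167),(284,172),(324,177)]),('side',S,[(193,226),(226,198),(254,176),(278,157)])):
    W=A['W'];g=A['img'].max(2)
    for u,v in pix:
        r=W[v,u]
        m=((g<60)&(np.hypot(W[...,0]-r[0],W[...,1]-r[1])<48)&(abs(W[...,2]-16)<6))
        n,l,s,c=cv2.connectedComponentsWithStats(m.astype(np.uint8)); k=1+s[1:,4].argmax()
        P=W[l==k]
        e=((P.min(0)+P.max(0))/2).round(1)
        print(nm,'pad',u,v,len(P),P.mean(0).round(1),e,np.ptp(P,axis=0).round(0),'dot',r.round(1))
W=T['W']
print('bowl',W[170:192,358:382].reshape(-1,3).mean(0),'tub',W[158,156])
for H,Rb,(u,v) in((210,30,(112,238)),(175,27,(208,240)),(140,23.5,(292,241)),(110,20,(371,233))):
    w=W[v,u];print(H,w.round(0),'\n top',bottle(W,0,H,w,Rb),'\n side',bottle(S['W'],0,H,w,Rb))
E
```

```text
table z 1.3093752954398443 0.4720059563676255
top pad 200 163 751 [642.1 117.3  16.8] [642.  117.5  16.2] [77. 76. 12.] dot [642.5 116.   19.5]
top pad 243 167 740 [633.9  11.3  17. ] [634.6  10.2  16.4] [77. 76. 11.] dot [633.1  11.4  16.3]
top pad 284 172 750 [621.1 -87.8  16.9] [621.  -87.6  16.2] [74. 77. 11.] dot [620.2 -88.1  21.9]
top pad 324 177 740 [ 608.6 -186.5   16.9] [ 608.9 -187.    16.4] [74. 75. 11.] dot [ 608.4 -186.3   18.5]
side pad 193 226 844 [641.6 119.9  16.1] [642.4 118.5  15.1] [79. 80.  7.] dot [638.3 121.5  18.1]
side pad 226 198 660 [633.3  14.1  16.2] [634.2  12.5  16.5] [80. 79.  6.] dot [630.9  15.2  16.7]
side pad 254 176 532 [621.6 -84.9  16.1] [622.  -86.8  15.8] [77. 79.  6.] dot [619.3 -83.9  16.4]
side pad 278 157 436 [ 609.  -183.6   16.2] [ 609.5 -184.9   15.7] [77. 82.  6.] dot [ 607.8 -181.5   16.8]
bowl [nan nan nan] tub [656.84827862 225.55253622   7.72808726]
210 [462. 277. 211.] 
 top {'lip': (158, array([463.1, 283.9]), array([463.2, 284.9])), 'neck': (35, array([462.5, 285.6]), 0.3), 'body': (179, array([463.5, 285.2]), 0.3)} 
 side {'li
[... 351 characters left out ...]
3, array([461. ,  86.1]), 0.5), 'body': (693, array([461.,  86.]), 0.4)}
140 [455. -95. 139.] 
 top {'lip': (139, array([453.9, -97.8]), array([453.7, -98. ])), 'body': (26, array([453.8, -98.3]), 0.1)} 
 side {'lip': (112, array([452.6, -93.9]), array([454.1, -96.2])), 'neck': (159, array([454.2, -98.4]), 0.6), 'body': (358, array([454.4, -98.2]), 0.6)}
110 [ 471. -276.  112.] 
 top {'lip': (128, array([ 471.5, -279.4]), array([ 471.3, -280. ])), 'neck': (21, array([ 471.1, -282. ]), 0.6), 'body': (51, array([ 471.6, -282.5]), 0.2)} 
 side {'lip': (77, array([ 472.8, -275.9]), array([ 473.9, -278.7])), 'neck': (108, array([ 473. , -281.6]), 1.0), 'body': (164, array([ 472.1, -281.8]), 0.7)}
```

Positions in mm:
- **Bottles:** 210 (464,285), 175 (461,86), 140 (454,-98), 110 (472,-282).
- **Pads counted from the bowl:** (609,-186), (621,-87), (634,11), (642,118).

First I'll turn the tool so that tool x is world y and tool y is world x, then swing over.

Emit:
{"op": "move_arm", "data": {
  "commands": [0, 0, 0, -8.07, 0, 0, 0, -8.07, 0, 0, 0, -8.07, 0, 0, 0, -8.07, 0, 0, 0, -8.07, 0, 0, 0, -8.07, 0, 0, 0, -8.07, 0, 0, 0, -8.07, 0, 0, 0, -8.07],
  "claw": 0
}}

```text
t: 1.0
position: [194.3, -619.9, 230.7]
orientation: [-0.0, 0.705, 0.709, 0.0]
ft_force: [0.2, -0.4, -0.0]
gripper_width: 0.998
grip_force: 0.0
```

Emit:
{"op": "move_arm", "data": {
  "commands": [2, 1.2, -1, 0, 3.5, 2.3, -1, 0, 3.5, 2.3, -1, 0, 3.5, 2.3, 0, 0, 3.5, 2.3, 0, 0, 3.5, 2.3, 0, 0, 3.5, 2.3, 0, 0, 3.5, 2.3, 0, 0, 3.5, 2.3, 0, 0, 2, 1.3, 0, 0]
}}

```text
t: 2.0
position: [405.1, -296.3, 261.2]
orientation: [-0.0, 0.705, 0.709, 0.0]
ft_force: [0.4, 0.0, 0.0]
gripper_width: 0.997
grip_force: 0.0
```

Emit:
{"op": "move_arm", "data": {
  "commands": [3, 0.8, 0, 0, 4, 0.8, 0, 0, 4, 0.8, 0, 0, 4, 0.8, 0, 0, 4, 0.8, 0, 0, 4, 0.8, 0, 0, 4, 0.8, 0, 0, 4, 0.4, 0, 0, 4, 0, 0, 0, 4, 0, 0, 0]
}}

```text
t: 3.0
position: [462.5, 91.5, 261.1]
orientation: [0.0, 0.707, 0.707, -0.0]
ft_force: [1.4, 0.9, -0.2]
gripper_width: 0.999
grip_force: 0.0
```

Emit:
{"op": "move_arm", "data": {
  "commands": [4, 0, 0, 0, 4, 0, 0, 0, 4, 0, 0, 0, 3, 0, 0, 0, 2.5, 0, 0, 0, 1.5, 0, 0, 0, 0, 0, 0, 0]
}}

```text
t: 3.7
position: [461.5, 282.4, 260.9]
orientation: [-0.001, 0.705, 0.709, 0.0]
ft_force: [-0.7, 0.2, 0.0]
gripper_width: 1.001
grip_force: 0.0
```

Emit:
{"op": "move_arm", "data": {
  "commands": [0.28, 0.28, 1, 0, 0, 0, 2, 0, 0, 0, 2, 0, 0, 0, 2, 0, 0, 0, 1.5, 0, 0, 0, 0.7, 0, 0, 0, 0, 0]
}}

```text
t: 4.4
position: [465.4, 281.8, 168.3]
orientation: [-0.0, 0.707, 0.707, -0.001]
ft_force: [0.6, 0.8, 0.4]
gripper_width: 0.999
grip_force: 0.0
```

Emit:
{"op": "move_arm", "data": {
  "commands": [0, 0, 0, 0, 0, 0, 0, 0, 0, 0, 0, 0, 0, 0, 0, 0, 0, 0, 0, 0, 0, 0, 0, 0, 0, 0, 0, 0, 0, 0, 0, 0, 0, 0, 0, 0, 0, 0, 0, 0],
  "claw": 255
}}

```text
t: 5.4
position: [465.7, 283.1, 169.9]
orientation: [0.0, 0.707, 0.707, 0.0]
ft_force: [-1.8, -0.4, 5.7]
gripper_width: 0.295
grip_force: 59.4
```

Emit:
{"op": "move_arm", "data": {
  "commands": [0, 0, -0.5, 0, 0, 0, -1, 0, 0, 0, -1.5, 0, 0, 0, -1.5, 0, 0, 0, -1.2, 0, 0, 0.8, -0.8, 0, 0, 1.5, 0, 0, 0, 2, 0, 0, 0, 2, 0, 0, 0, 1.5, 0, 0]
}}

```text
t: 6.4
position: [545.8, 281.9, 234.0]
orientation: [0.0, 0.708, 0.707, -0.0]
ft_force: [0.8, 0.2, -1.6]
gripper_width: 0.289
grip_force: 59.1
```

Emit:
{"op": "move_arm", "data": {
  "commands": [-0.6, 1, 0, 0, -1.2, 0.4, 0, 0, -1.8, 0, 0, 0, -2.4, 0, 0, 0, -2.8, 0, 0, 0, -3, 0, 0, 0, -3, 0, 0, 0, -3, 0, 0, 0, -3, 0, 0, 0, -3, 0, 0, 0]
}}

```text
t: 7.4
position: [557.0, 42.6, 234.4]
orientation: [0.0, 0.707, 0.707, -0.001]
ft_force: [0.7, 0.1, -2.3]
gripper_width: 0.297
grip_force: 59.2
```

Emit:
{"op": "move_arm", "data": {
  "commands": [-3, 0, 0, 0, -3, 0, 0, 0, -3, 0, 0, 0, -3, 0.3, 0, 0, -3, 0.6, 0, 0, -2.6, 1, 0, 0, -2.2, 1, 0, 0, -1.6, 1, 0, 0, -1.0, 0.7, 0, 0, -0.6, 0.3, 0, 0]
}}

```text
t: 8.4
position: [606.8, -186.4, 234.2]
orientation: [-0.0, 0.707, 0.707, -0.0]
ft_force: [0.1, 0.4, -2.4]
gripper_width: 0.295
grip_force: 59.2
```

Emit:
{"op": "move_arm", "data": {
  "commands": [0, 0.2, 0.5, 0, 0, 0, 0.8, 0, 0, 0, 0.8, 0, 0, 0, 0.8, 0, 0, 0, 0.5, 0, 0, 0, 0.2, 0, 0, 0, 0, 0, 0, 0, 0, 0]
}}

```text
t: 9.2
position: [609.1, -185.2, 198.6]
orientation: [0.0, 0.707, 0.707, 0.0]
ft_force: [-0.1, 0.4, -2.0]
gripper_width: 0.295
grip_force: 59.2
```

```bash
cat > chk.py <<'E'
import sys
from meas import *
RB={210:30,175:27,140:23.5,110:20}
def rep(H,zoff,guess):
    """axis of bottle H with underside at zoff, both cameras, upper vs lower"""
    for n in('top','side'):
        W=world(cap(n)); W=W-np.array([0,0,zoff]); print(n,bottle(W,0,H,guess,RB[H]))
    o=arm.get_obs();print(o['t'],o['position'].round(1),o['ft_force'].round(1))
if __name__=='__main__': rep(int(sys.argv[1]),float(sys.argv[2]),(float(sys.argv[3]),float(sys.argv[4])))
E
python3 chk.py 210 28 609 -186
```

```text
top {'neck': (34, array([ 594.9, -162.9]), 1.3), 'body': (157, array([ 608.3, -183.1]), 0.2)}
side {'lip': (184, array([ 607.8, -177.2]), array([ 607.4, -181.6])), 'neck': (281, array([ 606.7, -182. ]), 3.2), 'body': (731, array([ 609. , -182.8]), 0.7)}
9.3 [ 609.2 -185.2  198.7] [ 0.4  0.2 -2.2]
```

Emit:
{"op": "move_arm", "data": {
  "commands": [-0.3, 0, 0.2, 0, 0, 0, 0.4, 0, 0, 0, 0.3, 0, 0, 0, 0.2, 0, 0, 0, 0.1, 0, 0, 0, 0, 0, 0, 0, 0, 0]
}}

```text
t: 10.0
position: [609.0, -188.1, 186.4]
orientation: [0.0, 0.707, 0.707, 0.0]
ft_force: [0.1, -0.4, -2.5]
gripper_width: 0.294
grip_force: 59.3
```

Emit:
{"op": "move_arm", "data": {
  "commands": [0, 0, 0.1, 0, 0, 0, 0, 0, 0, 0, 0, 0, 0, 0, 0, 0]
}}

```text
t: 10.4
position: [609.2, -188.2, 185.9]
orientation: [0.0, 0.707, 0.707, 0.0]
ft_force: [-1.7, -0.7, 3.1]
gripper_width: 0.293
grip_force: 59.7
```

Emit:
{"op": "move_arm", "data": {
  "commands": [0, 0, 0, 0, 0, 0, 0, 0, 0, 0, 0, 0, 0, 0, 0, 0, 0, 0, 0, 0, 0, 0, 0, 0, 0, 0, 0, 0, 0, 0, 0, 0],
  "claw": 0
}}

```text
t: 11.2
position: [609.0, -188.2, 185.3]
orientation: [0.0, 0.707, 0.707, -0.0]
ft_force: [-0.3, -0.0, -0.6]
gripper_width: 0.996
grip_force: 0.0
```

Emit:
{"op": "move_arm", "data": {
  "commands": [0, 0, -0.5, 0, 0, 0, -1, 0, 0, 0, -2, 0, 0, 0, -2, 0, 0, 0, -2, 0, 0, 0, -0.5, 0, 2, -1, 0, 0, 3, -1.5, 0, 0, 3, -2, 0, 0, 3, -2, 0, 0]
}}

```text
t: 12.2
position: [543.0, -76.9, 264.8]
orientation: [-0.0, 0.707, 0.707, 0.0]
ft_force: [-0.2, 0.9, 1.3]
gripper_width: 1.0
grip_force: 0.0
```

Emit:
{"op": "move_arm", "data": {
  "commands": [3.5, -2, 0, 0, 3.5, -2, 0, 0, 3.5, -2, 0, 0, 3, -1.5, 0, 0, 2.3, -0.8, 0, 0, 0, 0, 0, 0]
}}

```text
t: 12.8
position: [460.0, 83.4, 265.5]
orientation: [0.001, 0.705, 0.709, -0.0]
ft_force: [0.8, 0.0, 0.5]
gripper_width: 1.002
grip_force: 0.0
```

```bash
python3 chk.py 210 16 609 -186
```

```text
top {'lip': (156, array([ 607.2, -185.4]), array([ 608.2, -185.6])), 'neck': (34, array([ 607.9, -186.4]), 0.1), 'body': (151, array([ 607.9, -186.1]), 0.2)}
side {'neck': (129, array([ 608.1, -186.1]), 0.8), 'body': (717, array([ 608.4, -185.7]), 0.7)}
12.9 [461.1  79.2 265.4] [ 0.4 -0.1  0.1]
```

Emit:
{"op": "move_arm", "data": {
  "commands": [0.6, 0, 1.5, 0, 0, 0, 2.5, 0, 0, 0, 3, 0, 0, 0, 2.5, 0, 0, 0, 2, 0, 0, 0, 1, 0, 0, 0, 0.6, 0, 0, 0, 0, 0]
}}

```text
t: 13.7
position: [460.9, 85.3, 134.0]
orientation: [-0.001, 0.707, 0.707, 0.0]
ft_force: [-0.1, -0.1, -0.1]
gripper_width: 0.999
grip_force: 0.0
```

Emit:
{"op": "move_arm", "data": {
  "commands": [0, 0, 0, 0, 0, 0, 0, 0, 0, 0, 0, 0, 0, 0, 0, 0, 0, 0, 0, 0, 0, 0, 0, 0, 0, 0, 0, 0, 0, 0, 0, 0, 0, 0, 0, 0, 0, 0, 0, 0],
  "claw": 255
}}

```text
t: 14.7
position: [461.3, 85.7, 134.9]
orientation: [0.0, 0.707, 0.707, 0.0]
ft_force: [-0.2, -0.4, 6.2]
gripper_width: 0.289
grip_force: 59.5
```

Emit:
{"op": "move_arm", "data": {
  "commands": [0, 0, -0.5, 0, 0, 0, -1, 0, 0, 0, -1.5, 0, 0, 0, -1.2, 0, 0, 0, -0.8, 0, 0, 0.8, 0, 0, -0.6, 1.5, 0, 0, -1.2, 1.7, 0, 0, -1.8, 2, 0, 0, -2.2, 2, 0, 0]
}}

```text
t: 15.7
position: [541.3, 27.6, 184.3]
orientation: [-0.0, 0.706, 0.708, -0.0]
ft_force: [-0.4, 0.8, -0.4]
gripper_width: 0.288
grip_force: 59.1
```

Emit:
{"op": "move_arm", "data": {
  "commands": [-2.3, 2, 0, 0, -2.3, 2, 0, 0, -2.3, 1.8, 0, 0, -2, 1.2, 0, 0, -1.4, 0.7, 0, 0, -0.8, 0.3, 0, 0, -0.3, 0, 0.8, 0, 0, 0, 0.9, 0, 0, 0, 0.4, 0, 0, 0, 0, 0]
}}

```text
t: 16.7
position: [619.8, -85.2, 162.3]
orientation: [-0.001, 0.706, 0.708, -0.001]
ft_force: [-0.9, 0.2, -1.4]
gripper_width: 0.291
grip_force: 59.1
```

```bash
python3 chk.py 175 28 621 -87
```

```text
top {'body': (57, array([619.3, -84.8]), 0.2)}
side {'lip': (191, array([619.6, -78.1]), array([620.2, -84.9])), 'neck': (291, array([616.4, -83.5]), 4.0), 'body': (560, array([620.5, -84.8]), 0.6)}
16.8 [620.7 -85.4 163.3] [ 0.4 -0.2 -0.8]
```

Emit:
{"op": "move_arm", "data": {
  "commands": [-0.2, 0.1, 0.2, 0, 0, 0, 0.4, 0, 0, 0, 0.3, 0, 0, 0, 0.2, 0, 0, 0, 0.1, 0, 0, 0, 0.1, 0, 0, 0, 0, 0, 0, 0, 0, 0]
}}

```text
t: 17.6
position: [621.9, -88.1, 151.0]
orientation: [0.0, 0.707, 0.707, -0.0]
ft_force: [-1.7, -0.9, 5.7]
gripper_width: 0.29
grip_force: 59.8
```

Emit:
{"op": "move_arm", "data": {
  "commands": [0, 0, 0, 0, 0, 0, 0, 0, 0, 0, 0, 0, 0, 0, 0, 0, 0, 0, 0, 0, 0, 0, 0, 0, 0, 0, 0, 0, 0, 0, 0, 0],
  "claw": 0
}}

```text
t: 18.4
position: [621.9, -88.2, 150.3]
orientation: [0.0, 0.707, 0.707, -0.0]
ft_force: [-0.4, -0.4, 0.6]
gripper_width: 1.0
grip_force: 0.0
```

Emit:
{"op": "move_arm", "data": {
  "commands": [0, 0, -0.5, 0, 0, 0, -1, 0, 0, 0, -2, 0, 0, 0, -2, 0, 0, 0, -1.5, 0, 0, -1, 0, 0, -0.3, -2, 0, 0, -0.4, -3, 0, 0, -0.4, -3, 0, 0, 0, -3, 0, 0]
}}

```text
t: 19.4
position: [499.6, -99.8, 218.8]
orientation: [-0.001, 0.707, 0.707, -0.001]
ft_force: [-0.3, -0.3, 0.9]
gripper_width: 0.999
grip_force: 0.0
```

Emit:
{"op": "move_arm", "data": {
  "commands": [0, -2.5, 0, 0, 0, -1.5, 0, 0, 0, -0.7, 0, 0, 0, 0, 0, 0, 0, 0, 0, 0]
}}

```text
t: 19.9
position: [454.4, -99.5, 219.8]
orientation: [0.0, 0.707, 0.707, -0.001]
ft_force: [0.3, 0.2, -0.3]
gripper_width: 1.0
grip_force: 0.0
```

```bash
python3 chk.py 175 16 621 -87;python3 chk.py 140 0 454 -98
```

```text
top {'lip': (148, array([620.9, -87.3]), array([621.3, -87.9])), 'neck': (17, array([621.7, -87.7]), 0.2), 'body': (70, array([621.9, -87.6]), 0.2)}
side {'lip': (102, array([619.5, -83.1]), array([620.9, -87.4])), 'neck': (165, array([622.6, -87.7]), 0.5), 'body': (543, array([622.4, -87.6]), 0.6)}
20.0 [455.  -99.1 220. ] [0.4 0.  0. ]
top {'body': (27, array([453.8, -98.3]), 0.1)}
side {'lip': (115, array([452.6, -93.6]), array([453.6, -96.7])), 'neck': (155, array([454.3, -98.3]), 0.6), 'body': (357, array([454.3, -98.3]), 0.6)}
20.1 [455.2 -98.9 220.1] [0.7 0.4 0.2]
```

Emit:
{"op": "move_arm", "data": {
  "commands": [0.1, -0.1, 1.5, 0, 0, 0, 2.5, 0, 0, 0, 3, 0, 0, 0, 2.5, 0, 0, 0, 1.5, 0, 0, 0, 0.7, 0, 0, 0, 0.4, 0, 0, 0, 0, 0]
}}

```text
t: 20.9
position: [454.2, -98.0, 99.4]
orientation: [-0.0, 0.707, 0.707, 0.0]
ft_force: [-0.3, 0.3, 0.3]
gripper_width: 1.004
grip_force: 0.0
```

Emit:
{"op": "move_arm", "data": {
  "commands": [0, 0, 0, 0, 0, 0, 0, 0, 0, 0, 0, 0, 0, 0, 0, 0, 0, 0, 0, 0, 0, 0, 0, 0, 0, 0, 0, 0, 0, 0, 0, 0, 0, 0, 0, 0, 0, 0, 0, 0],
  "claw": 255
}}

```text
t: 21.9
position: [454.4, -98.5, 99.8]
orientation: [0.0, 0.707, 0.707, 0.0]
ft_force: [0.2, 0.0, 5.4]
gripper_width: 0.294
grip_force: 59.2
```

Emit:
{"op": "move_arm", "data": {
  "commands": [0, 0, -0.5, 0, 0, 0, -1, 0, 0, 0, -1.5, 0, 0, 0, -1.2, 0, 0, 0, -0.8, 0, 0.6, 0.8, 0, 0, 1.2, 1.5, 0, 0, 1.6, 1.7, 0, 0, 1.8, 2, 0, 0, 1.8, 2, 0, 0]
}}

```text
t: 22.9
position: [534.2, -28.2, 149.1]
orientation: [-0.0, 0.707, 0.707, -0.0]
ft_force: [-0.2, -0.4, -1.8]
gripper_width: 0.292
grip_force: 59.1
```

Emit:
{"op": "move_arm", "data": {
  "commands": [1.5, 2.2, 0, 0, 1.2, 2.2, 0, 0, 0.8, 2, 0, 0, 0.4, 1.6, 0, 0, 0.1, 1, 0, 0, 0, 0.7, 0, 0, 0, 0.3, 0.8, 0, 0, 0, 0.9, 0, 0, 0, 0.4, 0, 0, 0, 0, 0]
}}

```text
t: 23.9
position: [632.6, 11.3, 127.1]
orientation: [-0.001, 0.707, 0.707, -0.001]
ft_force: [-0.6, -0.2, -1.2]
gripper_width: 0.289
grip_force: 59.2
```

```bash
python3 chk.py 140 28 634 11
```

```text
top {}
side {'lip': (196, array([633.7,  18.8]), array([633.4,  13.5])), 'neck': (292, array([628. ,  13.3]), 4.0), 'body': (381, array([633.4,  11.9]), 0.5)}
24.0 [633.5  11.6 128.2] [-0.9  0.4 -2.1]
```

Emit:
{"op": "move_arm", "data": {
  "commands": [0, 0, 0.2, 0, 0, 0, 0.4, 0, 0, 0, 0.3, 0, 0, 0, 0.2, 0, 0, 0, 0.1, 0, 0, 0, 0.1, 0, 0, 0, 0, 0, 0, 0, 0, 0]
}}

```text
t: 24.8
position: [633.8, 11.9, 115.9]
orientation: [0.0, 0.707, 0.707, -0.0]
ft_force: [-2.2, 0.0, 4.4]
gripper_width: 0.291
grip_force: 59.7
```

Emit:
{"op": "move_arm", "data": {
  "commands": [0, 0, 0, 0, 0, 0, 0, 0, 0, 0, 0, 0, 0, 0, 0, 0, 0, 0, 0, 0, 0, 0, 0, 0, 0, 0, 0, 0, 0, 0, 0, 0],
  "claw": 0
}}

```text
t: 25.6
position: [633.8, 11.8, 115.3]
orientation: [0.0, 0.707, 0.707, 0.0]
ft_force: [0.3, 0.1, 0.5]
gripper_width: 1.002
grip_force: 0.0
```

Emit:
{"op": "move_arm", "data": {
  "commands": [0, 0, -0.5, 0, 0, 0, -1, 0, 0, 0, -2, 0, 0, 0, -2, 0, 0, 0, -1.5, 0, 0, -1.2, 0, 0, 0, -3, 0, 0, 0, -3.5, 0, 0, -0.5, -3.5, 0, 0, -2, -2.5, 0, 0]
}}

```text
t: 26.6
position: [494.9, -10.6, 185.0]
orientation: [-0.001, 0.705, 0.709, -0.0]
ft_force: [-0.8, -0.2, 2.0]
gripper_width: 1.001
grip_force: 0.0
```

Emit:
{"op": "move_arm", "data": {
  "commands": [-3, -1.5, 0, 0, -4, -0.8, 0, 0, -4, -0.2, 0, 0, -4, 0, 0, 0, -4, 0, 0, 0, -3.5, 0, 0, 0, -2.5, 0, 0, 0, -1.2, 0, 0, 0, -0.6, 0, 0, 0, 0, 0, 0, 0]
}}

```text
t: 27.6
position: [472.3, -280.7, 185.6]
orientation: [-0.0, 0.707, 0.708, 0.0]
ft_force: [-0.1, -0.1, -0.3]
gripper_width: 1.003
grip_force: 0.0
```

```bash
python3 chk.py 140 16 634 11;python3 chk.py 110 0 472 -282
```

```text
top {'lip': (135, array([633.3,  12.3]), array([634.3,  12.5])), 'neck': (14, array([633.9,  12.3]), 0.1), 'body': (43, array([634.1,  12.4]), 0.2)}
side {'lip': (115, array([631.6,  16.7]), array([634.3,  15. ])), 'neck': (166, array([634.6,  12.3]), 0.5), 'body': (371, array([634.6,  12.4]), 0.5)}
27.7 [ 472.5 -279.5  185.6] [-0.8  0.   0.6]
top {'lip': (127, array([ 471.2, -279.3]), array([ 471.3, -279.4])), 'neck': (20, array([ 471.1, -282. ]), 0.7), 'body': (43, array([ 471.6, -282.4]), 0.2)}
side {'lip': (78, array([ 472.5, -275.5]), array([ 473.5, -278.9])), 'neck': (105, array([ 473.2, -281.6]), 0.8), 'body': (160, array([ 472.3, -281.5]), 0.8)}
27.8 [ 472.4 -279.7  185.6] [-0.1  0.3  0.2]
```

Emit:
{"op": "move_arm", "data": {
  "commands": [-0.2, 0, 1.5, 0, 0, 0, 2.5, 0, 0, 0, 3, 0, 0, 0, 2, 0, 0, 0, 1.5, 0, 0, 0, 0.7, 0, 0, 0, 0.4, 0, 0, 0, 0, 0]
}}

```text
t: 28.6
position: [472.3, -283.3, 69.4]
orientation: [0.0, 0.707, 0.707, 0.0]
ft_force: [-0.3, -0.2, -0.5]
gripper_width: 0.997
grip_force: 0.0
```

Emit:
{"op": "move_arm", "data": {
  "commands": [0, 0, 0, 0, 0, 0, 0, 0, 0, 0, 0, 0, 0, 0, 0, 0, 0, 0, 0, 0, 0, 0, 0, 0, 0, 0, 0, 0, 0, 0, 0, 0, 0, 0, 0, 0, 0, 0, 0, 0],
  "claw": 255
}}

```text
t: 29.6
position: [472.4, -283.5, 69.8]
orientation: [0.0, 0.707, 0.707, -0.0]
ft_force: [-0.9, -1.0, 5.0]
gripper_width: 0.289
grip_force: 59.3
```

Emit:
{"op": "move_arm", "data": {
  "commands": [0, 0, -0.5, 0, 0, 0, -1.2, 0, 0, 0, -1.8, 0, 0, 0, -1.7, 0, 0, 0, -0.8, 0, 0.8, 0, 0, 0, 1.6, 0, 0, 0, 2.4, 0, 0, 0, 3, 0, 0, 0, 3, 0.5, 0, 0]
}}

```text
t: 30.6
position: [475.6, -171.8, 128.4]
orientation: [-0.001, 0.706, 0.708, -0.001]
ft_force: [1.3, -0.0, -0.4]
gripper_width: 0.293
grip_force: 58.9
```

Emit:
{"op": "move_arm", "data": {
  "commands": [3, 0.5, 0, 0, 3, 0.5, 0, 0, 3, 0.5, 0, 0, 3, 0.5, 0, 0, 3, 0.5, 0, 0, 3, 0.5, 0, 0, 3, 0.5, 0, 0, 2.5, 0.8, 0, 0, 2, 1.2, 0, 0, 1.5, 1.5, 0, 0]
}}

```text
t: 31.6
position: [544.6, 98.9, 128.8]
orientation: [-0.001, 0.705, 0.709, -0.001]
ft_force: [0.5, 0.0, -1.0]
gripper_width: 0.292
grip_force: 58.9
```

Emit:
{"op": "move_arm", "data": {
  "commands": [1, 1.8, 0, 0, 0.7, 2, 0, 0, 0.4, 2, 0, 0, 0.1, 1.5, 0, 0, 0, 1.2, 0, 0, 0, 0.7, 0, 0, 0, 0.3, 0.8, 0, 0, 0, 1.5, 0, 0, 0, 0.8, 0, 0, 0, 0, 0]
}}

```text
t: 32.6
position: [639.8, 116.2, 95.8]
orientation: [-0.001, 0.707, 0.707, -0.002]
ft_force: [-0.3, -0.4, -0.9]
gripper_width: 0.292
grip_force: 58.9
```

```bash
python3 chk.py 110 28 642 118
```

```text
top {}
side {'lip': (209, array([642.6, 124.5]), array([643.6, 120.7])), 'neck': (298, array([634.6, 119.4]), 3.3), 'body': (242, array([641. , 119.3]), 0.5)}
32.7 [641.2 116.7  97.9] [ 0.5 -0.5 -0.8]
```

Emit:
{"op": "move_arm", "data": {
  "commands": [-0.1, 0.1, 0.2, 0, 0, 0, 0.4, 0, 0, 0, 0.3, 0, 0, 0, 0.2, 0, 0, 0, 0.1, 0, 0, 0, 0, 0, 0, 0, 0, 0]
}}

```text
t: 33.4
position: [642.8, 115.9, 86.4]
orientation: [0.0, 0.707, 0.707, 0.0]
ft_force: [-0.1, -0.5, 0.5]
gripper_width: 0.292
grip_force: 58.9
```

Emit:
{"op": "move_arm", "data": {
  "commands": [0, 0, 0.1, 0, 0, 0, 0, 0, 0, 0, 0, 0]
}}

```text
t: 33.7
position: [643.0, 116.0, 85.9]
orientation: [0.0, 0.707, 0.707, 0.0]
ft_force: [-0.2, -1.3, 4.5]
gripper_width: 0.293
grip_force: 59.3
```

Emit:
{"op": "move_arm", "data": {
  "commands": [0, 0, 0, 0, 0, 0, 0, 0, 0, 0, 0, 0, 0, 0, 0, 0, 0, 0, 0, 0, 0, 0, 0, 0, 0, 0, 0, 0, 0, 0, 0, 0],
  "claw": 0
}}

```text
t: 34.5
position: [642.7, 115.8, 85.3]
orientation: [0.0, 0.707, 0.707, -0.0]
ft_force: [0.4, 0.0, -0.0]
gripper_width: 1.002
grip_force: 0.0
```

Emit:
{"op": "move_arm", "data": {
  "commands": [0, 0, -0.5, 0, 0, 0, -1, 0, 0, 0, -2, 0, 0, 0, -2, 0, 0, 0, -2, 0, 0, -1, -1, 0, 0, -3, 0, 0, 0, -4, 0, 0, 0, -4, 0, 0, 0, -3, 0, 0]
}}

```text
t: 35.5
position: [489.5, 116.1, 169.2]
orientation: [-0.0, 0.707, 0.708, -0.002]
ft_force: [0.2, -0.0, 1.2]
gripper_width: 0.998
grip_force: 0.0
```

Emit:
{"op": "move_arm", "data": {
  "commands": [0, 0, 0, 0, 0, 0, 0, 0, 0, 0, 0, 0, 0, 0, 0, 0, 0, 0, 0, 0]
}}

```text
t: 36.0
position: [493.3, 116.1, 170.3]
orientation: [-0.001, 0.707, 0.707, 0.0]
ft_force: [-0.3, 0.4, -0.2]
gripper_width: 0.995
grip_force: 0.0
```

```bash
python3 chk.py 110 16 642 118; python3 -c "
from h import *
cap('side','side1')"
```

```text
top {'lip': (132, array([642.5, 118.3]), array([643.1, 118. ])), 'neck': (17, array([643.2, 118.7]), 0.2), 'body': (34, array([643.5, 119. ]), 0.1)}
side {'lip': (143, array([641. , 122.2]), array([642.8, 120.9])), 'neck': (170, array([644. , 118.7]), 0.5), 'body': (235, array([644. , 118.8]), 0.5)}
36.1 [493.  116.2 170.2] [ 0.5 -0.6 -0.8]
```

View pics/side1.png

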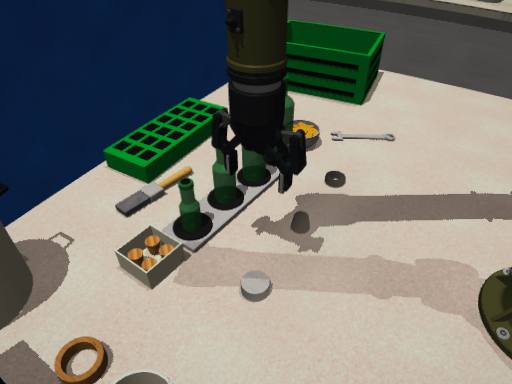

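The side view shows all the bottles upright on the strip, with the 110 at (190,215) beside the tub and the tallest by the bowl. The gripper is clear of them. Handing in.

```bash
python3 -c "
from plant import arm
print(arm.finish_job())"
```

```text
the job is handed in; nothing more can be done
None
```

The four bottles stand upright and released on the pads in order (210, 175, 140, 110 counted from the cap bowl), each measured within about 2 mm of its pad's centre, and the job is handed in; no verdict was returned.

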